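Hold the blade cover open in the packing bench drawer

ROBOT

A 6-joint arm with a two-finger parallel gripper is mounted at the origin on the work surface. World frame = base frame: x ahead of the robot, y to its left, z up, the work surface at z = 0. Lengths are in m, angles in rad, forces in N, time in s.
With the tool pointing down it reaches from about 0.325 to 0.925 m from the base axis. Payload 3.1 kg.
Tool frame: the origin (TCP) lies on the centre line of the jaws, within the pads' length; the fingertips stand 17 mm ahead of it and the grasp point (between the pads) lies 2 mm behind it; z points along the fingers, y is the line along which they close (so a half turn about z gives the same grasp; the last joint's range is limited). The gripper opens to 85 mm and grips with 20 to 120 N. Pads are 22 mm wide; open, the fingers measure 114 mm over their backs; the gripper's body (76 mm by 85 mm) begins 54 mm behind the grasp point. The pads swing forward as they close: fully open they stand 13 mm farther back than shut.
Start: joints at [-1.265, 0.217, 1.613, -0, 1.311, -0.112], TCP at [0.254, -0.571, 0.248] pointing down, gripper open.
Joint ranges: [-2.75, 2.75], [-0.78, 2.1], [0.31, 2.55], [-1.13, 4.27], [0.13, 2.63], [-2.58, 2.58]. Speed limits (rad/s): [2.79, 2.79, 3.14, 3.14, 3.14, 3.14].

INTERFACE

Orientations are given as a rotation vector (axis times angle).
In Python, from workcell import robot gives the robot as it stands.
- The arm moves only by the tool drive_tool, never from a script. Its argument "motion" is a list of rows, each a list of 5 numbers: the shift along the tool's x, y, z in cm, then the turn about the tool's z in degrees, then the finger opening in cm, from 0 to 8.54. In form: [[tx, ty, tz, roll, jaw], ...]. A call has 1 to 20 rows; each row is the pose to reach, as a shift and turn from the pose commanded when the call began, along the tool's axes at that moment; what a row does not reach only later rows make up. A row lasts 1/8 s, in which the tool goes at most 62.5 mm and 10.7 degrees, less where a joint would pass 70% of its speed; a pose out of reach is approached as far as the arm can. A call with a gripper value outside its range is refused whole. The fingers move at their own pace and stop on an object; the grip force is fixed at half the most. Time passes only in rows, so rows that repeat a pose let the fingers close. It gives the time, the measured TCP pose, the force, the opening and the grip force at its end, in the units of the state.
- robot.observe(): the state, without advancing time (a new reading comes with each control period).
- robot.capture(name): name is "scene" or "top"; returns (picture, depth): 420x560x3 uint8, red, green, blue; 420x560 float32, m along the optical axis (not along the pixel's ray), 0 where there is no reading.
- robot.camera_info(name): a dict with "fx", "fy", "cx", "cy" (pixels), "R" (3x3) and "t" (3): a world point X has camera coordinates R X + t. Camera axes: x right, y down, z forward; pixel columns grow to the right and rows downward; lengths in m; the calibration is good to about 2 mm. A picture is of the moment at which its call begins. camera_info takes no time and is no camera call.
- robot.job_done(): hands the job in; it is judged then, once.
The state is a dict: "t": time; "joints": joint angles; "joint_velocities": joint speeds; "tau": joint torques, N m; "tcp_pos": TCP position; "ee_rot": TCP orientation; "contact_force": force on the tool from outside, world axes, zero at the start; "wrist_torque": the same for the moment, N m; "finger_gap": finger opening in m; "finger_force": force on a finger pad.
Only numpy, scipy, OpenCV 4.12 (cv2) and the standard library are available. Lean on these libraries where they do the work, as an engineer would, in place of code of your own. Each camera call takes 0.05 s, during which the arm holds its last target. There are 200 camera calls.

TASK

Pull the top drawer of the small grey cabinet all the way out by its handle, then lift the orange-framed blade cover inside it by its tab and hold it open at 45 degrees, so that a colleague can take a blade. The cover falls shut if let go, so finish while still holding it steady in the gripper, with the drawer still out. Leave the lower drawer shut and everything else on the bench and on the cabinet where it is.

Things in the scene. Friction and masses are not known exactly. Their poses are not given: they have to be found in the camera images.
- cab: Grey steel cabinet fixed to the bench, 250 deep (its x) by 240 wide (its y) by 170 high, two drawers with white fronts, one above the other. Origin: centre of its underside. Its own -x axis is the front and the way the drawers slide out; it may stand turned on the bench.
- cab_drawer0 (a joint): How far the top drawer is pulled out, in m: 0 shut, 0.174 at its end stop. May start slightly ajar. The runner is stiff (about 3 N) and stays where it is left.
- cab_drawer0_handle (a point): Middle of the top drawer's dark bar handle: a level round bar along the cabinet's y, standing 35 in front of the drawer's front (free gap behind the bar about 30), 120 long, about 10 thick. It lies about 40 below the cabinet's top and moves with the drawer. The drawer front is 15 thick and its top edge stands about 158 above the bench.
- cab_drawer1 (a joint): How far the lower drawer is pulled out, in m: 0 shut. Leave it.
- cover (a joint): Opening angle of the blade cover inside the top drawer, in rad: 0 lying level (shut), grows as the tab goes up and back towards the cabinet, 1.4 at its stop. Turns freely about its hinge; falls shut from any angle when let go.
- cover_hinge (a point): Middle of the cover's hinge line, a steel rod along the cabinet's y at the cover's rear edge (cabinet side), 134 above the bench. It travels with the drawer: 153 behind the face of the drawer front; clear of the cabinet once the drawer is out 140 or more.
- cover_tab (a point): Grip point on the cover's orange tab, 100 from the hinge line towards the drawer front, level with the hinge when shut. The tab is a bar 16 wide (cabinet y), 10 thick, from 70 to 115 from the hinge; pinched by its two sides from above, it can pivot between the pads. Free space round the grip point: 30 to the drawer front's inner face, about 90 to each side wall, 39 to the floor below.
- cover_panel: The cover itself: clear plate with orange frame, 70 (x) by 180 (y) by 6 thick, about 0.2 kg, with the tab at its front. Origin on the hinge line at mid width; its -x axis runs from the hinge to the tab.
- dispenser: Bystander: blue weighted desk tape dispenser, 190 by 60 by 117 high. Origin: centre of its underside.
- tape_gun: Bystander: navy hand tape cutter with a brown roll, 125 by 80 by 56 high. Origin: underside, near the middle.
- tape_roll: Bystander: pale roll of packing tape lying flat, 110 across, 48 high. Origin: centre of its underside.
- packs: Bystander: pile of three flat purple packs, 180 by 125 by 48 high. Origin: centre of its underside.
- brown_roll: Bystander: brown tape roll, 84 across, 40 high, lying near the middle of the cabinet's top. Origin: centre of its underside.

How it is judged:
By the outcome, as a careful person would: the job done as asked, in the order asked, and still so for the second after the job is handed in, while the arm keeps its last pose, push and grip.
It also fails if it takes over 45 s, if anything falls off the work surface, if the arm or the gripper's body presses on something with over 40 N, if the wrist force passes 120 N, or if a joint passes its speed limit or range.

## Working session

There is one attempt and no reset: what is moved stays moved. The work goes in short steps, Python scripts to look and compute and a tool call to move; the robot and the scene stay as the last step left them, time stands still between calls to the robot, and variables do not carry over. Pictures are saved under pics/ and viewed, at most 10 in all, crops included, and the job is handed in when it is done.

Besides the shell and the picture viewer there is one more tool, called after "Request:" by a JSON object that holds its "fn" and its "kwargs". drive_tool: Moves the arm, as the interface text tells. Its arguments: {"type":"object","properties":{"motion":{"type":"array"}},"required":["motion"]}

```bash
mkdir -p pics; cat > h.py <<'E'
import numpy as np, cv2
from workcell import robot
from scipy.spatial.transform import Rotation as Ro
def snap(n,f):
    p,d=robot.capture(n); cv2.imwrite(f'pics/{f}.png',p[:,:,::-1]); np.save(f'pics/{f}.npy',d); return p,d
def pt(n,d,u,v):
    c=robot.camera_info(n); z=float(d[int(v),int(u)])
    P=np.array([(u-c['cx'])/c['fx']*z,(v-c['cy'])/c['fy']*z,z])
    return c['R'].T@(P-c['t'])
def cloud(n,d):
    c=robot.camera_info(n); v,u=np.indices(d.shape)
    P=np.stack([(u-c['cx'])/c['fx']*d,(v-c['cy'])/c['fy']*d,d],-1)
    return (P-c['t'])@c['R']
E
python3 - <<'E'
from h import *
for n in('scene','top'): snap(n,n+'0')
s=robot.observe(); print(s['t'],s['tcp_pos'],s['ee_rot'],Ro.from_rotvec(s['ee_rot']).as_matrix().round(3))
E
```

```text
0.1 [ 0.25340721 -0.57053328  0.24706687] [-3.07110920e+00 -6.51017618e-01  3.14347157e-04] [[ 0.914  0.406 -0.001]
 [ 0.406 -0.914  0.002]
 [ 0.    -0.002 -1.   ]]
```

View pics/scene0.png

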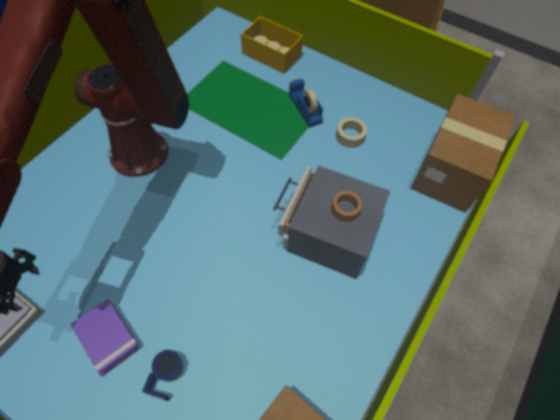

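View pics/top0.png

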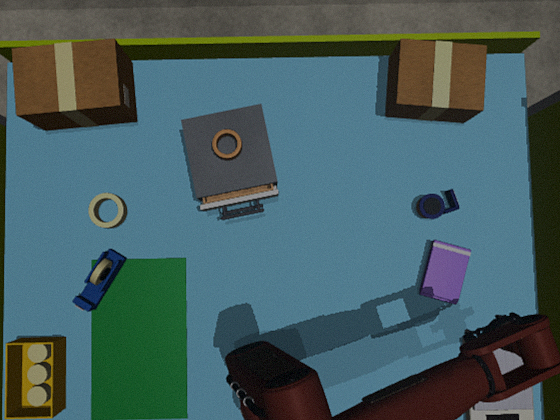

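Scene: the cabinet is at about (335,220). Top: the cabinet top has corners (182,121), (262,105), (278,182) and (192,198). Its white drawer front is near (238,198), slightly ajar, and the handle is near (241,208). Next I fit the cabinet pose from depth.

```bash
python3 - <<'E'
from h import *
d=np.load('pics/top0.npy'); C=cloud('top',d); p=cv2.imread('pics/top0.png')
m=np.zeros(d.shape,bool); m[95:225,170:290]=1
t=m&(abs(C[...,2]-.17)<.006)
print(t.sum(), np.median(C[t][:,2]))
r=cv2.minAreaRect(C[t][:,:2].astype(np.float32)); print(r); b=cv2.boxPoints(r);print(b)
# front axis from rect
for a in (0,90,180,270):
    th=np.radians(r[2]+a); v=np.array([np.cos(th),np.sin(th)])
    if v[0]<-.7: f=v
c=np.array(r[0]); s=np.array([-f[1],f[0]]); print('f',f,'yaw',np.degrees(np.arctan2(-f[1],-f[0])))
Q=C[m]; X=np.c_[(Q[:,:2]-c)@f,(Q[:,:2]-c)@s,Q[:,2]]
for z0,z1 in((.164,.18),(.15,.164),(.115,.15),(.09,.115)):
    k=(X[:,2]>z0)&(X[:,2]<z1)&(abs(X[:,1])<.05)&(X[:,0]>.08); 
    h,e=np.histogram(X[k,0],np.arange(.08,.24,.005)); print(z0,[(round(x,3),n) for x,n in zip(e,h) if n])
k=(X[:,0]>.15)&(X[:,2]>.1)&(X[:,2]<.15);print('handle y',np.percentile(X[k,1],[2,98]),X[k,0].max(), np.median(X[k],0))
# scene check
C2=cloud('scene',np.load('pics/scene0.npy'));Q=C2[150:280,265:395].reshape(-1,3)
t=abs(Q[:,2]-.17)<.006; print(cv2.minAreaRect(Q[t][:,:2].astype(np.float32)))
big=cv2.resize(p[90:230,165:295],None,fx=4.2,fy=4.2,interpolation=cv2.INTER_CUBIC); cv2.imwrite('pics/c1.png',big)
E
```

```text
5657 0.17035189535391065
((0.7431701421737671, 0.1111961230635643), (0.27082720398902893, 0.24041825532913208), 10.568902015686035)
[[ 0.58800536  0.20452864]
 [ 0.6321023  -0.03181093]
 [ 0.8983349   0.0178636 ]
 [ 0.854238    0.25420317]]
f [-0.98303505 -0.18341782] yaw 10.568902015686044
0.164 [(np.float64(0.08), np.int64(58)), (np.float64(0.085), np.int64(54)), (np.float64(0.09), np.int64(60)), (np.float64(0.095), np.int64(54)), (np.float64(0.1), np.int64(20)), (np.float64(0.125), np.int64(2)), (np.float64(0.13), np.int64(3)), (np.float64(0.135), np.int64(1))]
0.15 [(np.float64(0.08), np.int64(1)), (np.float64(0.085), np.int64(2)), (np.float64(0.095), np.int64(4)), (np.float64(0.1), np.int64(7)), (np.float64(0.11), np.int64(2)), (np.float64(0.115), np.int64(17)), (np.float64(0.12), np.int64(53)), (np.float64(0.125), np.int64(59)), (np.float64(0.13), np.int64(58)), (np.float64(0.135), np.int64(8))]
0.115 [(np.float64(0.11), np.int64(5)), (np.float64(0.115), np.int64(34)), (np.float64(0.13), np.int64(8)), (np.float64(0.135), np.int64(31)), (np.float64(0.14), np.int64(4)), (np.float64(0.145), np.int64(3)), (np.float64(0.15), np.int64(3)), (np.float64(0.155), np.int64(4)), (np.float64(0.16), np.int64(3)), (np.float64(0.165), np.int64(54)), (np.float64(0.17), np.int64(61)), (np.float64(0.175), np.int64(11))]
0.09 [(np.float64(0.09), np.int64(14)), (np.float64(0.095), np.int64(51)), (np.float64(0.1), np.int64(48)), (np.float64(0.105), np.int64(33)), (np.float64(0.135), np.int64(23))]
handle y [-0.06011939  0.06120357] 0.17598009496987216 [0.16994172 0.00066063 0.13668159]
((0.7644986510276794, 0.11619189381599426), (0.23526927828788757, 0.24487608671188354), 10.620278358459473)
```

View pics/c1.png

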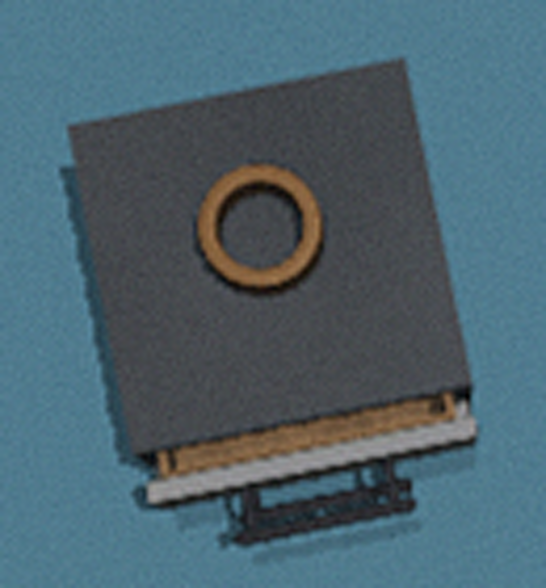

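The image shows the drawer ajar by about 19 mm, with the handle midway along the front. In cabinet coordinates the bar is 0.1705 m in front of the rectangle centre, which puts it at world (0.576, 0.080, 0.130). I'll move above it with the jaw line along the pull direction.

Request:
{"fn": "drive_tool", "kwargs": {"motion": [[4, -3.3, 0, -5, 4], [9, -7.5, 0, -12, 2.4], [13.5, -11.2, 0, -20, 2.4], [18, -15, 0, -28, 2.4], [22.5, -18.7, 0, -36, 2.4], [27, -22.5, 0, -44, 2.4], [31.5, -26.2, 0, -52, 2.4], [36, -30, 0, -60, 2.4], [40.5, -33.7, 0, -66, 2.4], [45, -37.4, 0, -70, 2.4], [49.5, -41.2, 0, -74, 2.4], [53, -44.1, 0, -76.6, 2.4], [55, -45.8, 0, -76.6, 2.4], [55.8, -46.4, 0, -76.6, 2.4], [55.8, -46.4, 0, -76.6, 2.4], [55.8, -46.4, 0, -76.6, 2.4]]}}

```text
t: 2.1
tcp_pos: [0.5749, 0.0782, 0.2481]
ee_rot: [-2.009, -2.415, 0.001]
contact_force: [-0.3, -0.4, 0.1]
finger_gap: 0.0237
finger_force: 0.0
```

```bash
python3 - <<'E'
from h import *
p,d=snap('top','top1'); q,e=snap('scene','scene1')
s=robot.observe(); print(s['t'],s['tcp_pos'],s['finger_gap'],s['joints'],Ro.from_rotvec(s['ee_rot']).as_matrix().round(4))
C=cloud('top',d)[180:225,190:290].reshape(-1,3)
Z=cloud('scene',e)[170:240,265:310].reshape(-1,3)
c=np.array([.74317,.1112]);f=np.array([-.98304,-.18342]);sd=np.array([.18342,-.98304])
for n,Q in(('t',C),('s',Z)):
    X=np.c_[(Q[:,:2]-c)@f,(Q[:,:2]-c)@sd,Q[:,2]]
    k=(X[:,2]>.115)&(X[:,2]<.142)&(X[:,0]>.155)&(X[:,0]<.19)&(abs(X[:,1])<.07)
    print(n,k.sum(),np.median(X[k],0),np.percentile(X[k],[5,95],axis=0).round(3).tolist())
o=np.hstack([cv2.resize(p[130:240,180:300],(390,358)),cv2.resize(q[130:240,220:340],(390,358))])
cv2.imwrite('pics/c2.png',o[:,:,::-1])
E
```

```text
2.2 [0.5750394  0.07813418 0.24829752] 0.02418538779145405 [ 1.42821708e-02  1.22942999e-01  1.72119510e+00 -3.11790521e-04
  1.29766411e+00 -1.68054674e-01] [[-1.814e-01  9.834e-01 -2.000e-04]
 [ 9.834e-01  1.814e-01 -3.000e-04]
 [-3.000e-04 -3.000e-04 -1.000e+00]]
t 5 [0.17089628 0.06165837 0.13991535] [[0.168, 0.061, 0.137], [0.174, 0.064, 0.141]]
s 128 [0.16355802 0.00463159 0.13515691] [[0.159, -0.055, 0.131], [0.169, 0.059, 0.138]]
```

View pics/c2.png

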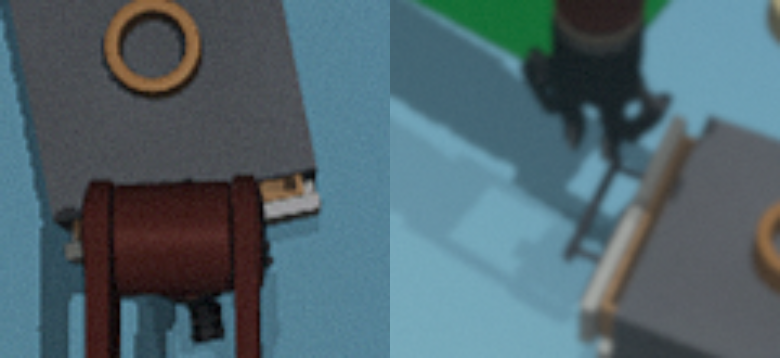

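The view shows the gripper centred above the bar, with clear space around it. I'll descend, watching the force.

Request:
{"fn": "drive_tool", "kwargs": {"motion": [[0, 0.2, 3, 0, 2.4], [0, 0.2, 6, 0, 2.4], [0, 0.2, 8, 0, 2.4], [0, 0.2, 10, 0, 2.4], [0, 0.2, 11.5, 0, 2.4], [0, 0.2, 11.8, 0, 2.4], [0, 0.2, 11.8, 0, 2.4]]}}

```text
t: 3.08
tcp_pos: [0.5782, 0.0796, 0.1314]
ee_rot: [2.007, 2.415, 0.002]
contact_force: [-1.6, 0.1, 3.6]
finger_gap: 0.0243
finger_force: 1.7
```

Request:
{"fn": "drive_tool", "kwargs": {"motion": [[0, 0, 0, 0, 1.5], [0, 0, 0, 0, 1.0], [0, 0, 0, 0, 0.4], [0, 0, 0, 0, 0.4], [0, 0, 0, 0, 0.4]]}}

```text
t: 3.7
tcp_pos: [0.5778, 0.0797, 0.1306]
ee_rot: [2.007, 2.415, 0.001]
contact_force: [1.3, -0.4, 2.3]
finger_gap: 0.009
finger_force: 58.5
```

Gripped on the 9–10 mm bar. Now I pull.

Request:
{"fn": "drive_tool", "kwargs": {"motion": [[0, -0.5, 0, 0, 0.4], [0, -1.5, 0, 0, 0.4], [0, -3, 0, 0, 0.4], [0, -4.5, 0, 0, 0.4], [0, -6, 0, 0, 0.4], [0, -7.5, 0, 0, 0.4], [0, -9, 0, 0, 0.4], [0, -10.5, 0, 0, 0.4], [0, -12, 0, 0, 0.4], [0, -13, 0, 0, 0.4], [0, -14, 0, 0, 0.4], [0, -14.5, 0, 0, 0.4], [0, -14.8, 0, 0, 0.4], [0, -14.8, 0, 0, 0.4]]}}

```text
t: 5.45
tcp_pos: [0.4312, 0.0524, 0.1305]
ee_rot: [-2.008, -2.416, 0.001]
contact_force: [1.3, -0.2, 6.6]
finger_gap: 0.0091
finger_force: 59.8
```

Request:
{"fn": "drive_tool", "kwargs": {"motion": [[0, -0.2, 0, 0, 0.4], [0, -0.4, 0, 0, 0.4], [0, -0.6, 0, 0, 0.4], [0, -0.6, 0, 0, 0.4]]}}

```text
t: 5.95
tcp_pos: [0.4259, 0.0514, 0.1305]
ee_rot: [2.008, 2.416, 0.0]
contact_force: [2.7, -0.2, 5.8]
finger_gap: 0.0091
finger_force: 59.7
```

Request:
{"fn": "drive_tool", "kwargs": {"motion": [[0, -0.2, 0, 0, 0.4], [0, -0.4, 0, 0, 0.4], [0, -0.6, 0, 0, 0.4], [0, -0.6, 0, 0, 0.4]]}}

```text
t: 6.45
tcp_pos: [0.4258, 0.0513, 0.1307]
ee_rot: [2.003, 2.406, 0.02]
contact_force: [20.8, 4.6, -12.6]
finger_gap: 0.0088
finger_force: 58.4
```

End stop felt after 154.6 mm of travel. I'll relax, release and rise.

Request:
{"fn": "drive_tool", "kwargs": {"motion": [[0, 0.3, 0, 0, 0.4], [0, 0.55, 0, 0, 0.4], [0, 0.55, 0, 0, 1.6], [0, 0.55, 0, 0, 2.4], [0, 0.55, 0, 0, 2.4], [0, 0.55, -2, 0, 2.4], [0, 0.55, -5, 0, 2.4], [0, 0.55, -9, 0, 2.4], [0, 0.55, -14, 0, 2.4], [0, 0.55, -15, 0, 2.4]]}}

```text
t: 7.7
tcp_pos: [0.426, 0.0513, 0.2827]
ee_rot: [2.006, 2.414, 0.003]
contact_force: [0.5, -0.7, -0.1]
finger_gap: 0.0244
finger_force: 0.0
```

Request:
{"fn": "drive_tool", "kwargs": {"motion": [[0, -3, 0, 10, 4], [0, -7, 0, 20, 4], [0, -9, 0, 30, 4], [0, -9, 0, 40, 4], [0, -9, 0, 50, 4], [0, -9, 0, 60, 4], [0, -9, 0, 70, 4], [0, -9, 0, 80, 4], [0, -9, 0, 90, 4], [0, -9, 0, 90, 4]]}}

```text
t: 8.95
tcp_pos: [0.3353, 0.035, 0.278]
ee_rot: [-3.127, -0.291, 0.008]
contact_force: [-0.5, -0.4, -0.6]
finger_gap: 0.0399
finger_force: 0.0
```

```bash
python3 - <<'E'
from h import *
p,d=snap('top','top2'); q,e=snap('scene','scene2')
s=robot.observe(); print(s['t'],s['tcp_pos'],s['joints'],Ro.from_rotvec(s['ee_rot']).as_matrix().round(4))
o=np.hstack([cv2.resize(p[130:270,180:300],(390,455)),cv2.resize(q[130:270,210:330],(390,455))])
cv2.imwrite('pics/c3.png',o[:,:,::-1])
E
```

```text
9.05 [0.33586629 0.03495463 0.27876695] [-1.05003720e-01 -4.92174715e-01  2.18474132e+00 -1.24184068e-04
  1.45246345e+00  1.27922066e+00] [[ 9.826e-01  1.855e-01 -3.400e-03]
 [ 1.855e-01 -9.826e-01  2.000e-04]
 [-3.300e-03 -9.000e-04 -1.000e+00]]
```

View pics/c3.png

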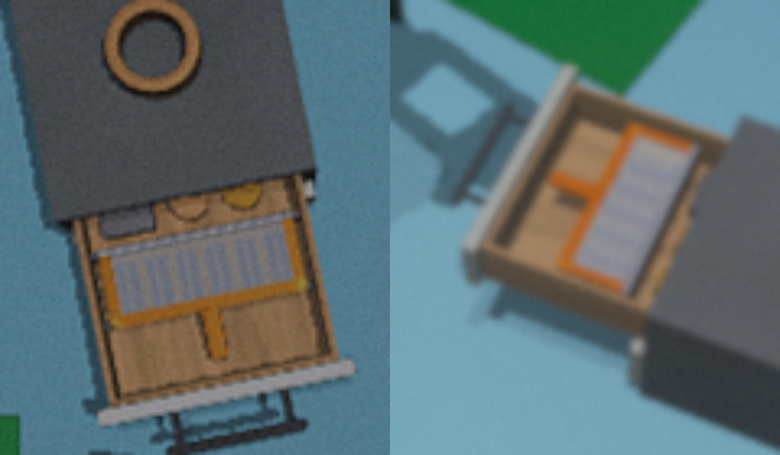

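The drawer is fully out and the cover is visible. In the top crop the tab runs from (208,305) to (218,358), which is about full-image (246,231). I'll measure it by colour and depth.

```bash
python3 - <<'E'
from h import *
c=np.array([.74317,.1112]);f=np.array([-.98304,-.18342]);sd=np.array([.18342,-.98304])
for n,(v0,v1,u0,u1) in(('top',(185,250,195,300)),('scene',(150,235,255,330))):
    p=cv2.imread(f'pics/{n}2.png');d=np.load(f'pics/{n}2.npy');H=cv2.cvtColor(p,cv2.COLOR_BGR2HSV)
    m=(H[...,0]>6)&(H[...,0]<22)&(H[...,1]>190)&(H[...,2]>80); k=np.zeros_like(m);k[v0:v1,u0:u1]=1;m&=k
    Q=cloud(n,d)[m]; X=np.c_[(Q[:,:2]-c)@f,(Q[:,:2]-c)@sd,Q[:,2]]
    X=X[(X[:,2]>.12)&(X[:,2]<.16)]
    print(n,len(X),'all pct',np.percentile(X,[2,50,98],axis=0).round(4).tolist())
    T=X[(abs(X[:,1])<.02)&(X[:,0]>.215)]; print(len(T),T.mean(0),T.min(0),T.max(0))
    Q=cloud(n,d)[k]; X=np.c_[(Q[:,:2]-c)@f,(Q[:,:2]-c)@sd,Q[:,2]]
    W=X[(abs(X[:,2]-.158)<.004)&(X[:,0]>.25)&(abs(X[:,1])<.1)]; print('front',len(W),np.percentile(W[:,0],[3,50,97]))
t=c+.2375*f; print(t)
E
```

```text
top 272 all pct [[0.1411, -0.0868, 0.1309], [0.1966, -0.0028, 0.138], [0.2439, 0.0878, 0.145]]
42 [0.23125948 0.00070309 0.13855107] [ 0.21604958 -0.00680533  0.12949961] [0.24683261 0.00788871 0.1465821 ]
front 110 [0.27153911 0.27874078 0.28732962]
scene 117 all pct [[0.1881, -0.0855, 0.1314], [0.196, 0.0036, 0.1364], [0.2385, 0.084, 0.141]]
25 [0.22761242 0.00306375 0.1373351 ] [ 0.21513249 -0.00294002  0.132437  ] [0.2404025  0.00736336 0.14269302]
front 64 [0.26633498 0.27377009 0.28045226]
[0.509698   0.06763775]
```

Request:
{"fn": "drive_tool", "kwargs": {"motion": [[2, 0, 0, 0, 4], [5, 0, 0, 0, 4], [9, 0, 0, 0, 4], [13, 0, 1, 0, 4], [16, 0.1, 3, 0, 4], [17.5, 0.1, 5, 0, 4], [17.9, 0.1, 7, 0, 4], [17.9, 0.1, 7.5, 0, 4], [17.9, 0.1, 7.5, 0, 4]]}}

```text
t: 10.18
tcp_pos: [0.5125, 0.0666, 0.2048]
ee_rot: [-3.128, -0.29, 0.002]
contact_force: [0.8, -0.0, -0.0]
finger_gap: 0.0399
finger_force: 0.0
```

```bash
python3 - <<'E'
from h import *
q,e=snap('scene','scene3');p,d=snap('top','top3')
s=robot.observe(); print(s['t'],s['tcp_pos'],Ro.from_rotvec(s['ee_rot']).as_matrix().round(4))
c=np.array([.74317,.1112]);f=np.array([-.98304,-.18342]);sd=np.array([.18342,-.98304])
x=s['tcp_pos'][:2]-c;print(x@f,x@sd)
cv2.imwrite('pics/c4.png',np.hstack([cv2.resize(p[150:250,190:290],(390,390)),cv2.resize(q[120:220,230:330],(390,390))])[:,:,::-1])
E
```

```text
10.275 [0.51338815 0.06662852 0.20621255] [[ 9.830e-01  1.834e-01  1.400e-03]
 [ 1.834e-01 -9.830e-01  0.000e+00]
 [ 1.400e-03  3.000e-04 -1.000e+00]]
0.2340600515018215 0.0016689571781271784
```

View pics/c4.png

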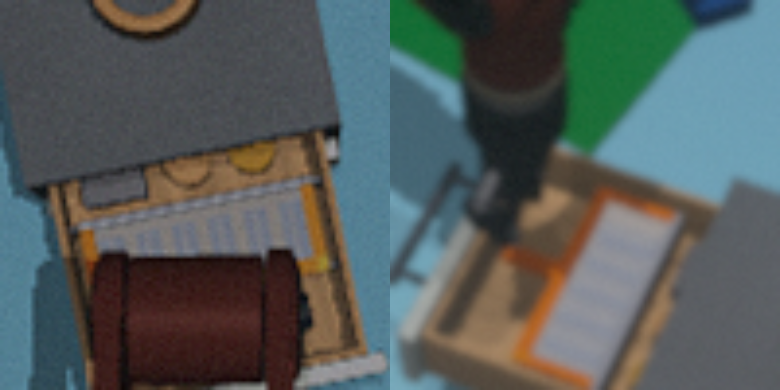

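The gripper is above the tab, with its jaws across the tab's width. I'll descend and pinch.

Request:
{"fn": "drive_tool", "kwargs": {"motion": [[0, 0, 2, 0, 4], [0, 0, 4, 0, 4], [0, 0, 5.5, 0, 4], [0, 0, 6.7, 0, 4], [0, 0, 6.9, 0, 4], [0, 0, 6.9, 0, 4]]}}

```text
t: 11.02
tcp_pos: [0.5134, 0.0667, 0.1366]
ee_rot: [3.128, 0.289, 0.001]
contact_force: [0.0, -0.2, -0.2]
finger_gap: 0.0402
finger_force: 0.0
```

Request:
{"fn": "drive_tool", "kwargs": {"motion": [[0, 0, 0, 0, 3], [0, 0, 0, 0, 2], [0, 0, 0, 0, 1], [0, 0, 0, 0, 1], [0, 0, 0, 0, 1]]}}

```text
t: 11.65
tcp_pos: [0.5132, 0.0684, 0.1371]
ee_rot: [-3.125, -0.287, -0.001]
contact_force: [-0.6, 4.8, 2.0]
finger_gap: 0.0142
finger_force: 58.6
```

Tab gripped. I'll lift along the hinge arc of radius 99.5 mm, first to 22°.

Request:
{"fn": "drive_tool", "kwargs": {"motion": [[0.01, 0, -0.26, 0, 1], [0.03, 0, -0.7, 0, 1], [0.08, 0, -1.21, 0, 1], [0.15, 0, -1.73, 0, 1], [0.3, 0, -2.41, 0, 1], [0.49, 0, -3.07, 0, 1], [0.72, 0, -3.73, 0, 1], [0.72, 0, -3.73, 0, 1]]}}

```text
t: 12.65
tcp_pos: [0.5196, 0.0696, 0.1729]
ee_rot: [-3.125, -0.287, 0.002]
contact_force: [1.7, 5.2, -5.5]
finger_gap: 0.0147
finger_force: 58.6
```

Request:
{"fn": "drive_tool", "kwargs": {"motion": [[0.14, 0, -0.32, 0, 1], [0.29, 0, -0.63, 0, 1], [0.61, 0, -1.25, 0, 1], [0.98, 0, -1.83, 0, 1], [1.39, 0, -2.4, 0, 1], [1.72, 0, -2.8, 0, 1], [1.95, 0, -3.06, 0, 1], [2.19, 0, -3.31, 0, 1], [2.19, 0, -3.31, 0, 1], [2.19, 0, -3.31, 0, 1]]}}

```text
t: 13.9
tcp_pos: [0.5402, 0.0734, 0.2044]
ee_rot: [-3.125, -0.287, 0.006]
contact_force: [2.9, 4.7, -8.5]
finger_gap: 0.0145
finger_force: 58.6
```

```bash
python3 - <<'E'
from h import *
q,e=snap('scene','scene4');p,d=snap('top','top4')
s=robot.observe(); print(s['t'],s['tcp_pos'],s['contact_force'],s['finger_gap'])
c=np.array([.74317,.1112]);f=np.array([-.98304,-.18342]);sd=np.array([.18342,-.98304])
x=s['tcp_pos'][:2]-c;print('tcp f',x@f,x@sd)
for n,p_,d_,(v0,v1,u0,u1) in(('top',p,d,(170,250,195,300)),('scene',q,e,(120,235,245,330))):
    H=cv2.cvtColor(p_,cv2.COLOR_RGB2HSV)
    m=(H[...,0]>6)&(H[...,0]<22)&(H[...,1]>170)&(H[...,2]>70); k=np.zeros_like(m);k[v0:v1,u0:u1]=1;m&=k
    def X(Q): return np.c_[(Q[:,:2]-c)@f,(Q[:,:2]-c)@sd,Q[:,2]]
    T=X(cloud(n,d_)[m]); T=T[(T[:,2]>.14)&(abs(T[:,1])<.095)&(T[:,0]>.12)&(T[:,0]<.22)]
    if len(T)>5:
        u,sv,vt=np.linalg.svd(T[:,[0,2]]-T[:,[0,2]].mean(0)); print(n,len(T),T.mean(0),np.degrees(np.arctan2(vt[0,1],vt[0,0])))
    A=X(cloud(n,d_)[k]); W=A[(abs(A[:,2]-.158)<.004)&(A[:,0]>.25)&(A[:,0]<.3)]; print('front',len(W),np.percentile(W[:,0],[3,50,97]))
cv2.imwrite('pics/c5.png',np.hstack([cv2.resize(p[150:250,190:290],(390,390)),cv2.resize(q[120:240,220:340],(390,390))])[:,:,::-1])
E
```

```text
14.0 [0.54026095 0.07338631 0.20442731] [ 2.50124437  4.1137997  -8.81857988] 0.0144421698898612
tcp f 0.20640349623082285 -4.5211542576674424e-05
top 53 [0.16862008 0.0830699  0.16672082] 39.96433742126283
front 112 [0.27317986 0.28127632 0.28877913]
scene 94 [0.17427827 0.050486   0.17387657] -140.11724228097776
front 120 [0.26874892 0.27543385 0.28326134]
```

View pics/c5.png

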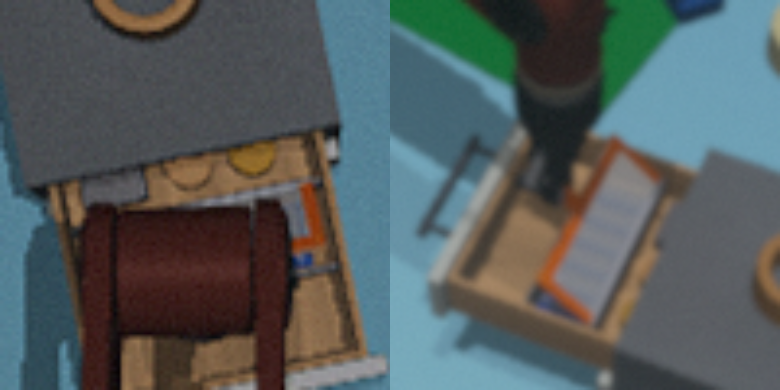

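The cover is up and the drawer is still out. Depth fits read about 40–42° and the kinematics about 43°, so it is a bit short. I'll check the fit's bias on the shut cover and tighten the estimate while nudging up.

Request:
{"fn": "drive_tool", "kwargs": {"motion": [[0.15, 0, -0.15, 0, 1], [0.25, 0, -0.3, 0, 1], [0.25, 0, -0.3, 0, 1], [0.25, 0, -0.3, 0, 1]]}}

```text
t: 14.5
tcp_pos: [0.5427, 0.0739, 0.2069]
ee_rot: [-3.125, -0.287, 0.005]
contact_force: [3.5, 4.8, -9.6]
finger_gap: 0.0145
finger_force: 58.7
```

```bash
python3 - <<'E'
from h import *
s0=robot.observe()
for i in range(4): snap('scene',f'sceneA{i}'); snap('top',f'topA{i}')
s=robot.observe(); print(s['t'],s['tcp_pos'],s['contact_force'],s['finger_gap'])
c=np.array([.74317,.1112]);f=np.array([-.98304,-.18342]);sd=np.array([.18342,-.98304])
x=s['tcp_pos'][:2]-c;print('tcp f',x@f, x@sd)
def X(Q): return np.c_[(Q[:,:2]-c)@f,(Q[:,:2]-c)@sd,Q[:,2]]
for n in('top','scene'):
  for names in ([n+'2'],[n+'4'],[f'{n}A{i}' for i in range(4)]):
    Ts=[]
    for nm in names:
        p=cv2.imread(f'pics/{nm}.png');d=np.load(f'pics/{nm}.npy');H=cv2.cvtColor(p,cv2.COLOR_BGR2HSV)
        m=(H[...,0]>4)&(H[...,0]<22)&(H[...,1]>170)&(H[...,2]>70); k=np.zeros_like(m)
        k[(slice(170,250),slice(195,300)) if n=='top' else (slice(120,235),slice(245,330))]=1
        T=X(cloud(n,d)[m&k]); Ts.append(T)
    T=np.vstack(Ts); T=T[(T[:,2]>.125)&(abs(T[:,1])<.097)&(abs(T[:,1])>.03)&(T[:,0]>.125)&(T[:,0]<.22)]
    P=T[:,[0,2]]
    for _ in range(5):
        mu=P.mean(0);vt=np.linalg.svd(P-mu,full_matrices=False)[2];r=(P-mu)@vt[1]
        P=P[abs(r)<max(2*r.std(),.002)]
    a=np.degrees(np.arctan(vt[0,1]/vt[0,0])); rel=mu-[.135,.134]; 
    print(names[0],len(P),mu.round(4),'slope',a.round(1),'hinge-based',np.degrees(np.arctan2(rel[1],rel[0])-np.arcsin(.003/np.hypot(*rel))).round(1),'rms',r.std().round(4))
E
```

```text
14.9 [0.5427132  0.0738879  0.20694163] [  2.54708811   5.23384515 -10.54272419] 0.014367176865466307
tcp f 0.2039008414127315 -8.850416754022095e-05
top2 198 [0.1832 0.1377] slope -0.2 hinge-based 0.8 rms 0.0027
top4 55 [0.1669 0.1648] slope 41.0 hinge-based 40.1 rms 0.0022
topA0 207 [0.1674 0.1667] slope 42.3 hinge-based 41.5 rms 0.0018
scene2 123 [0.1814 0.1356] slope 0.7 hinge-based -1.7 rms 0.0021
scene4 60 [0.1718 0.1714] slope 42.0 hinge-based 42.1 rms 0.0014
sceneA0 297 [0.1715 0.1735] slope 42.6 hinge-based 44.1 rms 0.0016
```

Both cameras give about 43°, so I'll add a final nudge of about 2°.

Request:
{"fn": "drive_tool", "kwargs": {"motion": [[0.15, 0, -0.12, 0, 1], [0.25, 0, -0.25, 0, 1], [0.25, 0, -0.25, 0, 1], [0.25, 0, -0.25, 0, 1], [0.25, 0, -0.25, 0, 1], [0.25, 0, -0.25, 0, 1]]}}

```text
t: 15.65
tcp_pos: [0.5449, 0.0743, 0.209]
ee_rot: [-3.125, -0.288, 0.007]
contact_force: [3.3, 4.4, -10.6]
finger_gap: 0.0144
finger_force: 58.6
```

```bash
python3 - <<'E'
from h import *
c=np.array([.74317,.1112]);f=np.array([-.98304,-.18342]);sd=np.array([.18342,-.98304])
def X(Q): return np.c_[(Q[:,:2]-c)@f,(Q[:,:2]-c)@sd,Q[:,2]]
for n in('top','scene'):
    Ts=[]
    for i in range(5):
        p,d=snap(n,f'{n}B{i}');H=cv2.cvtColor(p,cv2.COLOR_RGB2HSV)
        m=(H[...,0]>4)&(H[...,0]<22)&(H[...,1]>170)&(H[...,2]>70); k=np.zeros_like(m)
        k[(slice(170,250),slice(195,300)) if n=='top' else (slice(120,235),slice(245,330))]=1
        Ts.append(X(cloud(n,d)[m&k]))
    T=np.vstack(Ts); T=T[(T[:,2]>.125)&(abs(T[:,1])<.097)&(abs(T[:,1])>.03)&(T[:,0]>.125)&(T[:,0]<.22)]
    P=T[:,[0,2]]
    for _ in range(5):
        mu=P.mean(0);vt=np.linalg.svd(P-mu,full_matrices=False)[2];r=(P-mu)@vt[1]
        P=P[abs(r)<max(2*r.std(),.002)]
    rel=mu-[.135,.134]
    print(n,len(P),np.degrees(np.arctan(vt[0,1]/vt[0,0])),np.degrees(np.arctan2(rel[1],rel[0])-np.arcsin(.003/np.hypot(*rel))))
    A=X(cloud(n,d)[120:260,190:330].reshape(-1,3)); W=A[(abs(A[:,2]-.158)<.004)&(A[:,0]>.25)&(A[:,0]<.3)&(abs(A[:,1])<.1)]; print('front',np.percentile(W[:,0],[3,50,97]))
s=robot.observe(); print(s['t'],s['tcp_pos'],s['contact_force'],s['finger_gap'])
cv2.imwrite('pics/c6.png',np.hstack([cv2.resize(robot.capture('top')[0],(400,300)),cv2.resize(p,(400,300))])[:,:,::-1])
E
```

```text
top 250 45.27494243269496 43.681629127729664
front [0.27457049 0.28195669 0.2890956 ]
scene 324 44.24410808520895 45.85712573839049
front [0.26859041 0.27540792 0.28320302]
16.15 [0.54488196 0.07428277 0.20903413] [  3.91417307   5.9536069  -11.43766328] 0.014279403246167492
```

View pics/c6.png

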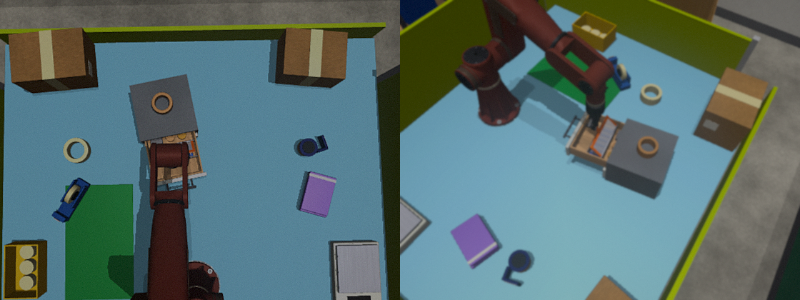

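The pictures show the cover held up at about 45°, the drawer out and the bystanders where they were. I'm handing in.

```bash
python3 -c "
from workcell import robot
print(robot.job_done())"
```

```text
the job is handed in; nothing more can be done
None
```

I pulled the top drawer out to its end stop and handed the job in with the gripper still holding the blade cover by its tab. Camera fits put the cover between 44° and 46°, and the bystanders looked undisturbed in the last pictures; I did not separately measure the lower drawer.

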